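# Bank a coin roll through the drop box

## Robot

A 6-joint arm with a two-finger parallel gripper is mounted at the origin on a cart in front of the work surface, level with it; the furniture and walls round the work are solid. World frame = base frame: x ahead of the robot, y to its left, z up, the work surface at z = 0. Lengths are in m, angles in rad, forces in N, time in s.
With the tool pointing down it reaches from about 0.25 to 0.725 m from the base axis. Payload 4 kg.
Tool frame: the origin (TCP) lies midway between the tips of the shut fingers; the grasp point (between the pads) lies grip_point_offset behind it (grip_point_offset is the distance from the TCP to the grasp point, in m); z points along the fingers, y is the line along which they close (so a half turn about z gives the same grasp; the last joint's range is limited). The gripper opens to 85 mm and grips with 20 to 120 N. Pads are 22 mm wide; open, the fingers measure 114 mm over their backs; the gripper's body (76 mm by 85 mm) begins 54 mm behind the grasp point. The pads swing forward as they close: fully open they stand 13 mm farther back than shut.
Start: joints at [1.211, 0.241, 0.005, 1.335, 0, 1.571], TCP at [0.176, 0.468, 0.198] pointing down, gripper open.
Joint ranges: [-2.72, 2.72], [-1.05, 1.87], [-1.09, 1.28], [-1.99, 2.15], [-1.42, 1.44], [-3.14, 3.14]. Speed limits (rad/s): [2.79, 2.79, 3.14, 3.14, 3.14, 3.14].

## Interface

Orientations are given as a unit quaternion [x, y, z, w].
In Python, from workcell import * gives the robot as it stands. The module is installed in compiled form; this text tells all that it offers.
- The arm moves only by the tool arm_command, never from a script. Its arguments are lists of equal length, an entry for each row: "slide": the shift along the tool's x, y, z in cm, a list of three; "spin": the turn about the tool's z in degrees. A call has exactly 5 rows; each row is the pose to reach, as a shift and turn from the pose commanded when the call began, along the tool's axes at that moment; what a row does not reach only later rows make up. A row lasts 1/8 s, in which the tool goes at most 62.5 mm and 10.7 degrees, less where a joint would pass 70% of its speed; a pose out of reach is approached as far as the arm can. A call with a gripper value outside its range is refused whole. "jaw" is the finger opening in cm, from 0 to 8.54, set as the call begins (left out, the last holds). The fingers move at their own pace and stop on an object; the grip force is fixed at half the most. Time passes only in rows, so rows that repeat a pose let the fingers close, or fill a call up. It gives the time, the measured TCP pose, the force, the opening and the grip force at its end, in the units of the state.
- get_obs(): the state, without advancing time (a new reading comes with each control period).
- camera(name): name is "side" or "top" or "wrist"; returns a dict with "pixels" (480x640x3 uint8, red, green, blue), "range_z" (480x640 float32, m along the optical axis (not along the pixel's ray), 0 where there is no reading), "intrinsics" (3x3 intrinsics, pixels), "rvec" (rotation vector, rad) and "tvec" (3), from world to camera coordinates, as OpenCV has them. Camera axes: x right, y down, z forward; pixel columns grow to the right and rows downward; lengths in m; the calibration is good to about 2 mm. The wrist camera is an equidistant fisheye: a pixel r from the principal point sees the ray r / f radians off the axis. A picture is of the moment at which its call begins.
- job_done(): hands the job in; it is judged then, once.
Trained networks look in a picture, given as the dict that the camera call returned (one of the last four; its "shot" number tells which), for a name from the list of things; names that differ only in an ending like _2 or _b are one class to them, and where a whole thing is asked for, a point or a joint stands for the part that bears it (a point fixed in the world has none). Each returns a list of dicts, best first, with "confidence" (0 to 1); they miss things now and then, are a little off and sometimes report something else, mostly with a low value. They report only what shows in the picture. A call takes as long as a camera call. They do not tell look-alikes from the thing itself.
- recognise(picture, thing): "centre" ([column, row] in pixels, amid what is visible of it).
- landmark_of(picture, thing): "centre" ([column, row] in pixels: a listed point, or the origin of a listed thing).
The state is a dict: "clock": time; "joint_pos": joint angles; "joint_vel": joint speeds; "tau": joint torques, N m; "eef_pos": TCP position; "tool_rot": TCP orientation; "ft_force": force on the tool from outside, world axes, zero at the start; "ft_torque": the same for the moment, N m; "grip_width": finger opening in m; "grasp_force": force on a finger pad.
Only numpy, scipy, OpenCV 4.12 (cv2) and the standard library are available. Lean on these libraries where they do the work, as an engineer would, in place of code of your own. Each camera call takes 0.05 s, during which the arm holds its last target. There are 200 camera calls.

## Task

Bank the paper roll of coins in the drop box: push it left along the ledge until you feel it come up against the sprung guide, which lines it up with the gate, then push it away from you through the gate and over the edge, so that it drops into the bin below. Push gently throughout, because the paper wrap bursts under a hard push or a pinch; do not lift the roll, and leave the tin, the pot and the marker alone.

Things in the scene. Friction and masses are not known exactly. Their poses are not given: they have to be found in the camera images.
- drop_box: Heavy grey steel drop box, fixed, 174 x 270 mm. Frame: x from the robot's side to the far side, y left, z up. Origin: at its foot under the middle of the ledge's dropping edge. Its top is a flat ledge 100 mm high; beyond the edge lies an open bin, and over the bin an aluminium gate of two cheek blocks 22 mm higher than the ledge, 73.5 mm apart, faces at x = 1 mm.
- ledge (a point): Middle of the dropping edge, on the ledge's surface (box x 0, y 0, z 100 mm). The ledge runs from here 100 mm towards the robot and 135 mm to either side. The steel guide plate stands on it left of the gap: 22 mm high, 6 mm thick, from box x = -72 to -2 mm, its right face 1.5 mm inside the gap's left cheek. With the roll against it, 4 mm of the gap stays free at the roll's right end.
- rail (a point): Middle of the rail behind the bin (box x 80, y 0, z 100 mm). The gate with its guide is clamped on the rail (does not give), its gap's middle anywhere within 25 mm left or right of here. Where is NOT measured: feel for the guide, whose face is at box y +12 to +62 mm. The guide is sprung: yields left from 3 N, 1.5 N more per mm, solid after 4 mm (9 N); let go, it pushes the roll back.
- bin (a point): Middle of the bin's floor (box x 33, y 0, z 20 mm). The bin is 66 mm wide in x, 132 mm long in y; the wall behind it stands 26 mm over the ledge. The cheeks cover the bin except for the gap between them, which is the only way in; a roll not in front of the gap jams on a cheek, and must then be slid back along the ledge to the guide.
- coin_roll: Plain pale paper roll of coins, 26 x 68 x 25 mm, 0.11 to 0.22 kg; it does not roll. Origin: middle of its underside; y along it, z up. It lies on the ledge along the edge (within 0.12 rad), right of the guide and clear of it, its middle 30 to 45 mm before the edge. Sliding it takes 1 to 2.5 N. Never push or pinch it with more than 15 N.
- washer_tin: Flat round tin, 62 mm across, 24 mm high, on the worktop left of the drop box: leave alone. Origin: middle of its underside.
- button_pot: Small round pot, 58 mm across, 50 mm high, on the worktop right of the drop box: leave alone. Origin: middle of its underside.
- marker: Marker pen, 135 mm long, 17 mm thick, lying on the worktop left of the drop box: leave alone. Origin: middle of its underside, y along it.
Not all that is in view belongs to the job. Of the things like the coin_roll, leave any that is green; of the rest the larger one is meant.

How it is judged:
At the end, for the whole second after the job is handed in: The coin roll lies at rest inside the bin of the drop box, wholly off the ledge (its origin between the bin's walls and at least 25 mm below the ledge); the tin, the pot and the marker are within 15 mm of where they stood (z of coin_roll in the frame of drop_box between 0 and 0.075 m and x of coin_roll in the frame of drop_box between 0 and 0.068 m and y of coin_roll in the frame of drop_box between -0.068 and 0.068 m and linear speed of coin_roll below 0.02 m/s and distance of each of washer_tin, button_pot, marker from where it was at the start of the episode below 0.015 m); the robot touches nothing.
It fails at once if the coin roll is pushed or pinched by the robot with more than 15 N (contact force between coin_roll and the fingers above 15 N or contact force between coin_roll and the arm above 15 N).
It fails at once if the coin roll is lifted more than 30 mm off the ledge (z of coin_roll in the frame of drop_box above 0.13 m).
It fails at once if the robot presses on the drop box with more than 25 N (contact force between any of the fingers, the arm and drop_box above 25 N).
It fails at once if the tin, the pot or the marker is moved more than 15 mm (distance of any of washer_tin, button_pot, marker from where it was at the start of the episode above 0.015 m).
It also fails if it takes over 48 s, if anything falls off the work surface, if the arm or the gripper's body presses on something with over 40 N, if the wrist force passes 120 N, or if a joint passes its speed limit or range.

## Working session

There is one attempt and no reset: what is moved stays moved. The work goes in short steps, Python scripts to look and compute and a tool call to move; the robot and the scene stay as the last step left them, time stands still between calls to the robot, and variables do not carry over. Pictures are saved under pics/ and viewed, at most 10 in all, crops included, and the job is handed in when it is done.

Besides the shell and the picture viewer there is one more tool, called as name([rows], argument=value, ...), one row to a line, values as JSON. arm_command: Moves the arm, as the interface text tells. Its arguments: {"type":"object","properties":{"slide":{"type":"array","items":{"type":"array","items":{"type":"number"}}},"spin":{"type":"array","items":{"type":"number"}},"jaw":{"type":"number"}},"required":["slide","spin"]}

```bash
mkdir -p pics; cat > h.py <<'E'
from workcell import *
import numpy as np, cv2
from scipy.spatial.transform import Rotation as R
def ray_pt(p,uv,win=2):
    "world point of pixel by depth"
    u,v=int(round(uv[0])),int(round(uv[1])); K=p["intrinsics"]
    d=p["range_z"][max(0,v-win):v+win+1,max(0,u-win):u+win+1]; d=d[d>0]
    if len(d)==0: return None
    z=np.median(d)
    c=np.array([(uv[0]-K[0,2])/K[0,0]*z,(uv[1]-K[1,2])/K[1,1]*z,z])
    return R.from_rotvec(np.ravel(p["rvec"])).inv().apply(c-np.ravel(p["tvec"]))
def save(p,name): cv2.imwrite("pics/"+name,p["pixels"][:,:,::-1])
E
python3 - <<'E'
from h import *
for n in ("top","side"):
    p=camera(n); save(p,n+"0.png")
    print(n,p["intrinsics"].tolist(),np.ravel(p["rvec"]),np.ravel(p["tvec"]))
    for t in ("coin_roll","drop_box","washer_tin","button_pot","marker"):
        for r in recognise(p,t)[:5]: print(t,r["centre"],r["confidence"],np.round(ray_pt(p,r["centre"]),4))
    for t in ("ledge","rail","bin","coin_roll"):
        for r in landmark_of(p,t)[:4]: print("LM",t,r["centre"],r["confidence"],np.round(ray_pt(p,r["centre"]),4))
o=get_obs(); print(o)
E
```

```text
top [[528.988391539942, 0.0, 319.2021937614829], [0.0, 528.988391539942, 232.10311481622597], [0.0, 0.0, 1.0]] [ 2.15605892 -2.21056625  0.00869419] [0.08996441 0.53070438 0.99376887]
coin_roll [480.1, 263.1] 0.93 [ 0.467  -0.2211  0.024 ]
coin_roll [404.0, 159.4] 0.76 [ 0.6664 -0.0876  0.0163]
coin_roll [392.3, 251.5] 0.7 [ 0.4923 -0.0492  0.1238]
drop_box [360.2, 243.3] 0.95 [0.5079 0.0033 0.0998]
washer_tin [262.0, 224.8] 0.74 [0.5489 0.1841 0.0234]
button_pot [464.7, 207.9] 0.85 [ 0.5685 -0.1903  0.0496]
marker [358.2, 241.2] 0.72 [0.5116 0.0066 0.0994]
marker [241.8, 281.1] 0.67 [0.4433 0.226  0.0146]
LM ledge [360.1, 236.0] 0.89 [ 5.232e-01 -4.000e-04  2.000e-02]
LM rail [360.1, 192.6] 0.94 [0.5932 0.0021 0.1241]
LM bin [358.1, 222.6] 0.63 [0.5485 0.0027 0.0202]
LM coin_roll [477.2, 264.5] 0.98 [ 0.4646 -0.2152  0.0257]
LM coin_roll [389.0, 250.8] 0.86 [ 0.4936 -0.0438  0.1222]
LM coin_roll [405.8, 158.8] 0.53 [ 0.6677 -0.0912  0.0148]
LM coin_roll [362.2, 238.4] 0.33 [ 0.5184 -0.004   0.0243]
side [[458.84851151918787, 0.0, 322.3272873733044], [0.0, 458.84851151918787, 240.806
[... 817 characters left out ...]
6  0.0148]
{'clock': 1.0, 'joint_pos': array([1.21102433e+00, 2.40574902e-01, 5.01681420e-03, 1.33516125e+00,
       3.90112120e-05, 1.57083723e+00]), 'joint_vel': array([ 0.00038226,  0.00188035, -0.00182193, -0.00039802,  0.00031708,
        0.0004703 ]), 'tau': array([-8.23914834e-04, -3.72217476e+01,  2.52696240e+01,  1.20851611e-03,
       -9.72694079e-05,  1.47597135e-06]), 'eef_pos': array([0.17602734, 0.46801767, 0.19822544]), 'tool_rot': array([ 1.78937534e-01,  9.83860436e-01,  4.13631266e-05, -1.23043516e-05]), 'ft_force': array([-0.21444654,  0.29753376,  0.38227018]), 'ft_torque': array([0.0255298 , 0.01103716, 0.07255737]), 'grasp_force': 0.0, 'grip_width': 0.08544397647258084}
```

```bash
python3 - <<'E'
import cv2
a=cv2.imread("pics/top0.png"); cv2.imwrite("pics/top_c.png",cv2.resize(a[130:310,210:510],None,fx=2.66,fy=2.66,interpolation=cv2.INTER_CUBIC))
E
```

```text
(no output)
```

View pics/top_c.png

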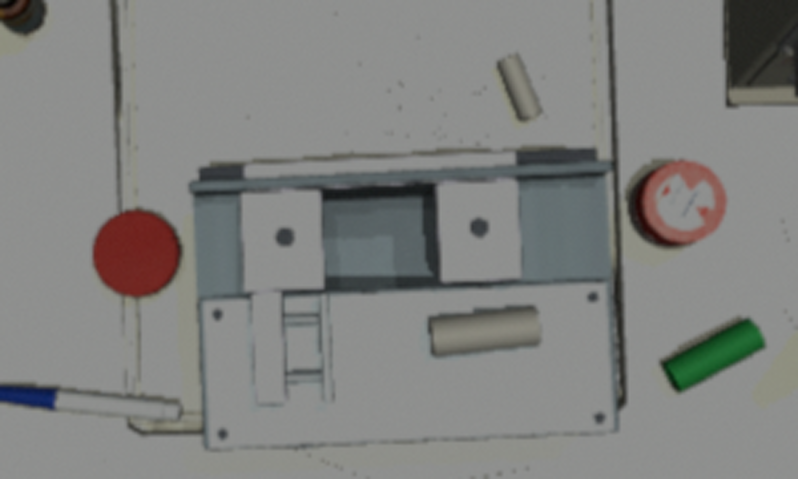

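View pics/side0.png

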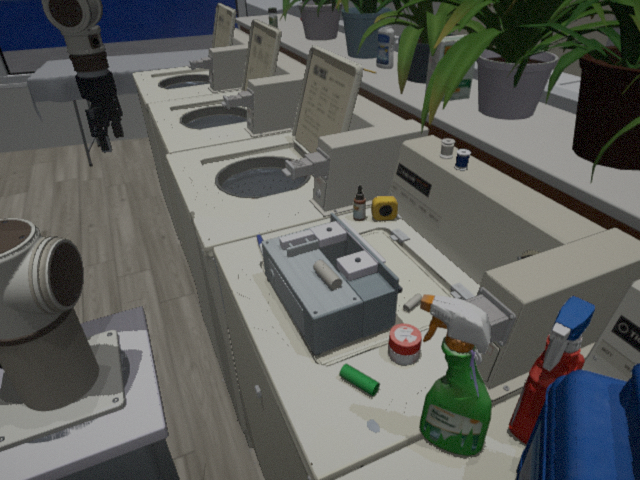

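The three candidates in the top picture are the green roll at (480,263), a small pale roll lying behind the box at (404,159), and a larger pale roll on the ledge at (392,251). Green is excluded, and of the other two the larger is on the ledge as described, so (392,251) is the one. The enlarged crop confirms this: the roll lies right of the guide plate (col ≈333), in front of the gap's right part.

```bash
cat >> h.py <<'E'
def cloud(p):
    K=p["intrinsics"]; v,u=np.mgrid[0:480,0:640]; z=p["range_z"]
    c=np.stack([(u-K[0,2])/K[0,0]*z,(v-K[1,2])/K[1,1]*z,z],-1).reshape(-1,3)
    w=R.from_rotvec(np.ravel(p["rvec"])).inv().apply(c-np.ravel(p["tvec"])).reshape(480,640,3)
    w[z<=0]=np.nan; return w
def rect(P):
    r=cv2.minAreaRect((P*1000).astype(np.float32)); return r, np.round(cv2.boxPoints(r),1).tolist()
E
python3 - <<'E'
from h import *
p=camera("top"); w=cloud(p); z=w[...,2]
m=((z>0.09)&(z<0.135)).astype(np.uint8)
v,u=np.mgrid[0:480,0:640]
reg=(u>280)&(u<445)&(v>185)&(v<302)
P=w[(m>0)&reg]; print("all",rect(P[:,:2]))
led=(z>0.095)&(z<0.106)&reg&(v>238)
print("ledge",np.median(z[led]),rect(w[led][:,:2]))
roll=(z>0.110)&(u>366)&(u<418)&(v>243)&(v<267)
print("roll",rect(w[roll][:,:2]),np.nanmax(z[roll]),np.percentile(z[roll],[50,90]),roll.sum())
gp=(z>0.112)&(u>300)&(u<345)&(v>241)&(v<290)
print("guide",rect(w[gp][:,:2]),np.median(z[gp]))
for k,(a,b) in dict(L=(300,334),Rr=(370,408)).items():
    c=(z>0.112)&(u>a)&(u<b)&(v>202)&(v<236); print(k,rect(w[c][:,:2]),np.median(z[c]))
# ledge edge line: per column, first row from below with z<.09
e=[]
for c in range(335,364,3):
    col=[r for r in range(225,262) if abs(z[r,c]-0.1)<.006]; e.append((c,min(col),*np.round(w[min(col),c],4)))
print(e)
# front edge
f=[]
for c in range(295,440,12):
    col=[r for r in range(260,305) if abs(z[r,c]-0.1)<.006]; f.append((c,max(col),*np.round(w[max(col),c],4)))
print(f)
# side view check of roll height/pose
p=camera("side"); w=cloud(p); z=w[...,2]
v,u=np.mgrid[0:480,0:640]; d=np.hypot(w[...,0]-.492,w[...,1]+.046)
q=(z>.110)&(d<.045); print("side roll",np.nanmax(z[q]),np.nanmean(w[q],axis=0),rect(w[q][:,:2]))
q=(abs(z-.1)<.006)&(w[...,0]>.42)&(w[...,0]<.52)&(abs(w[...,1])<.14); print("side ledge",np.median(z[q]),rect(w[q][:,:2]))
E
```

```text
all (((509.916015625, 0.659820556640625), (186.10971069335938, 270.4720458984375), 1.2339975833892822), [[414.0, 133.89999389648438], [419.79998779296875, -136.5], [605.9000244140625, -132.5], [600.0, 137.89999389648438]])
ledge 0.09980763881835919 (((469.17547607421875, -0.1808319091796875), (104.52445983886719, 270.3293151855469), 1.1876468658447266), [[414.1000061035156, 133.89999389648438], [419.70001220703125, -136.39999389648438], [524.2000122070312, -134.1999969482422], [518.5999755859375, 136.0]])
roll (((487.2350158691406, -49.45136642456055), (25.006568908691406, 67.77544403076172), 5.041081428527832), [[471.79998779296875, -16.799999237060547], [477.79998779296875, -84.30000305175781], [502.70001220703125, -82.0999984741211], [496.70001220703125, -14.600000381469727]]) 0.12923116266870044 [0.12278837 0.12600937] 597
guide (((478.460205078125, 74.01594543457031), (68.1109848022461, 49.647186279296875), 1.0432339906692505), [[444.0, 98.19999694824219], [444.8999938964844, 48.599998474121094], [513.0, 49.79999923706055], [512.0999755859375, 99.5]]) 0.12122555701194142
L (((55
[... 2039 characters left out ...]
.float64(-0.1091), np.float64(0.0982)), (439, 292, np.float64(0.4212), np.float64(-0.1288), np.float64(0.1024))]
side roll 0.12716409738045326 [ 0.49843932 -0.0521642   0.120674  ] (((506.03253173828125, -46.738216400146484), (60.27522277832031, 69.33395385742188), 4.386210918426514), [[473.29998779296875, -14.5], [478.6000061035156, -83.5999984741211], [538.7000122070312, -79.0], [533.4000244140625, -9.899999618530273]])
side ledge 0.10070699865666184 (((469.6727294921875, 0.900543212890625), (99.59098815917969, 274.2296447753906), 0.2884591221809387), [[419.20001220703125, 137.8000030517578], [420.6000061035156, -136.5], [520.2000122070312, -136.0], [518.7999877929688, 138.3000030517578]])
```

arm_command([
  [-2,-1.8,0],
  [-6,-5.3,0],
  [-10,-8.8,0],
  [-14,-12.3,0],
  [-18,-15.9,0],
], spin=[-4,-8,-12,-17,-21.8], jaw=2)

```text
clock: 1.72
eef_pos: [0.2892, 0.2545, 0.1984]
tool_rot: [-0.012, 1.0, 0.0, 0.0]
ft_force: [0.0, 0.4, 0.4]
grip_width: 0.0202
grasp_force: 0.0
```

```bash
cat > s.py <<'E'
from h import *
import sys
o=get_obs(); M=R.from_quat(o["tool_rot"]).as_matrix()
print(o["clock"],np.round(o["eef_pos"],4),"y-axis",np.round(M[:,1],4),"q",np.round(o["joint_pos"],2),np.round(o["ft_force"],2),o["grip_width"])
if len(sys.argv)>1:
    t=np.array(list(map(float,sys.argv[1:4]))); print("cm",np.round(M.T@(t-o["eef_pos"])*100,2),"yaw",np.degrees(np.arctan2(M[1,1],M[0,1])))
E
python3 s.py 0.489 -0.121 0.19
```

```text
1.725 [0.2892 0.2545 0.1984] y-axis [-2.410e-02  9.997e-01  5.000e-04] q [ 0.72  0.01 -0.26  1.3  -0.    0.7 ] [0.02 0.43 0.4 ] 0.020160046115964347
cm [-19.07 -38.02   0.84] yaw 91.38154545997047
```

arm_command([
  [-1.5,-3,0],
  [-4,-8,0],
  [-6.5,-13,0],
  [-9,-18,0],
  [-11.5,-23,0],
], spin=[0,0,0,0,0])

```text
clock: 2.35
eef_pos: [0.4091, 0.0265, 0.1985]
tool_rot: [-0.01, 1.0, 0.0, 0.001]
ft_force: [0.8, 0.5, 0.3]
grip_width: 0.02
grasp_force: 0.0
```

arm_command([
  [-2.5,-5,0],
  [-5,-10,0],
  [-6.8,-13.4,0.3],
  [-7.6,-15,0.8],
  [-7.6,-15,0.8],
], spin=[0,0,0,0,0])

```text
clock: 2.98
eef_pos: [0.4869, -0.1204, 0.1894]
tool_rot: [-0.01, 1.0, 0.0, -0.001]
ft_force: [-0.9, -0.2, 0.3]
grip_width: 0.0202
grasp_force: 0.0
```

```bash
python3 s.py 0.489 -0.121 0.108; python3 - <<'E'
from h import *
p=camera("wrist"); save(p,"w1.png"); p=camera("top"); save(p,"t1.png")
a=cv2.imread("pics/t1.png"); cv2.imwrite("pics/t1c.png",cv2.resize(a[180:310,280:480],None,fx=4,fy=4,interpolation=cv2.INTER_CUBIC))
E
```

```text
2.975 [ 0.4869 -0.1204  0.1894] y-axis [-1.930e-02  9.998e-01  9.000e-04] q [-0.24  0.25 -0.01  1.32  0.   -0.26] [-0.92 -0.2   0.25] 0.02018322299427197
cm [-0.22 -0.07  8.14] yaw 91.10654726582237
```

View pics/w1.png

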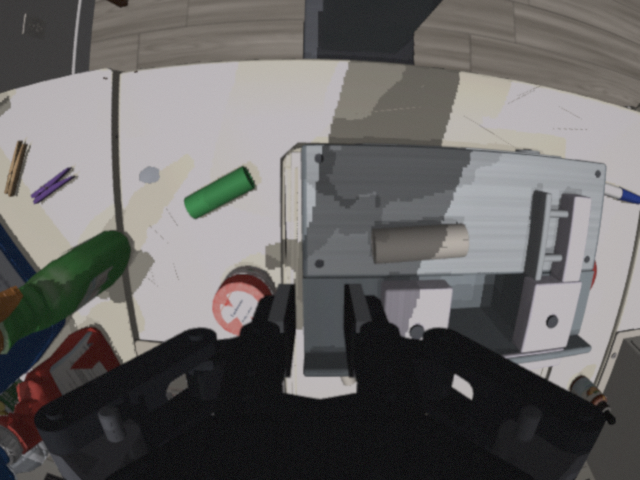

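The wrist picture shows the roll at (420,243), with the fingers at (290–350,290) right of it. The way down is clear.

arm_command([
  [-0.1,0,1.5],
  [-0.1,0,3.5],
  [-0.1,0,5.5],
  [-0.1,0,7.2],
  [-0.1,0,8.1],
], spin=[0,0,0,0,0])

```text
clock: 3.7
eef_pos: [0.4871, -0.1189, 0.1077]
tool_rot: [-0.011, 1.0, 0.0, -0.001]
ft_force: [-1.0, 0.6, 0.2]
grip_width: 0.0201
grasp_force: 0.0
```

arm_command([
  [0,0.1,0],
  [0,0.2,0],
  [0,0.4,0],
  [0,0.5,0],
  [0,0.6,0],
], spin=[0,0,0,0,0])

```text
clock: 4.32
eef_pos: [0.4884, -0.1141, 0.1095]
tool_rot: [-0.01, 1.0, -0.0, 0.0]
ft_force: [0.6, 0.2, -0.4]
grip_width: 0.0196
grasp_force: 0.0
```

arm_command([
  [0,0.2,0],
  [0,0.4,0],
  [0,0.6,0],
  [0,0.8,0],
  [0,1.0,0],
], spin=[0,0,0,0,0])

```text
clock: 4.95
eef_pos: [0.488, -0.104, 0.1092]
tool_rot: [-0.01, 1.0, -0.0, -0.0]
ft_force: [0.7, 0.2, -0.3]
grip_width: 0.0198
grasp_force: 0.0
```

arm_command([
  [0,0.3,0],
  [0,0.6,0],
  [0,0.9,0],
  [0,1.2,0],
  [0,1.5,0],
], spin=[0,0,0,0,0])

```text
clock: 5.58
eef_pos: [0.4877, -0.0889, 0.1092]
tool_rot: [-0.01, 1.0, -0.0, -0.0]
ft_force: [0.5, 0.4, -0.5]
grip_width: 0.0203
grasp_force: 0.0
```

```bash
cat > look.py <<'E'
from h import *
import sys
n=sys.argv[1]
p=camera("top"); w=cloud(p); z=w[...,2]; save(p,n+".png")
a=p["pixels"][180:310,280:480,::-1]; cv2.imwrite(f"pics/{n}c.png",cv2.resize(a,None,fx=4,fy=4,interpolation=cv2.INTER_CUBIC))
E
python3 look.py t2; python3 s.py
```

```text
5.625 [ 0.4877 -0.0886  0.1092] y-axis [-2.110e-02  9.998e-01  3.000e-04] q [-0.18  0.29 -0.17  1.11  0.   -0.2 ] [-0.64  0.15 -0.39] 0.019889578567254845
```

View pics/t2c.png

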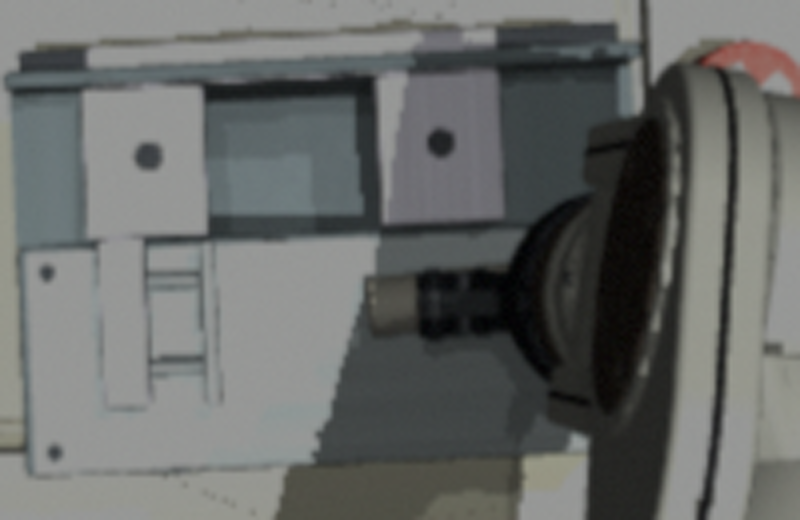

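```bash
python3 - <<'E'
from h import *
p=camera("top"); w=cloud(p)
for v in (252,257,262):
    print(v,[(u,*np.round(w[v,u]*1000).tolist()) for u in range(366,414,3)])
p=camera("wrist"); save(p,"w2.png")
E
```

```text
252 [(366, 493.0, -7.0, 94.0), (369, 492.0, -12.0, 97.0), (372, 492.0, -15.0, 122.0), (375, 492.0, -20.0, 126.0), (378, 492.0, -25.0, 123.0), (381, 492.0, -30.0, 125.0), (384, 492.0, -25.0, 237.0), (387, 491.0, -29.0, 242.0), (390, 491.0, -34.0, 238.0), (393, 491.0, -39.0, 232.0), (396, 491.0, -43.0, 232.0), (399, 491.0, -52.0, 199.0), (402, 491.0, -50.0, 254.0), (405, 491.0, -52.0, 267.0), (408, 491.0, -52.0, 297.0), (411, 491.0, -55.0, 307.0)]
257 [(366, 484.0, -6.0, 100.0), (369, 484.0, -11.0, 97.0), (372, 484.0, -17.0, 99.0), (375, 484.0, -20.0, 124.0), (378, 484.0, -25.0, 124.0), (381, 484.0, -30.0, 125.0), (384, 484.0, -25.0, 236.0), (387, 484.0, -29.0, 241.0), (390, 484.0, -33.0, 242.0), (393, 484.0, -38.0, 242.0), (396, 484.0, -42.0, 243.0), (399, 484.0, -46.0, 246.0), (402, 484.0, -50.0, 250.0), (405, 484.0, -52.0, 266.0), (408, 484.0, -52.0, 295.0), (411, 484.0, -55.0, 305.0)]
262 [(366, 475.0, -6.0, 103.0), (369, 475.0, -11.0, 99.0), (372, 475.0, -16.0, 98.0), (375, 475.0, -20.0, 121.0), (378, 475.0, -25.0, 121.0), (381, 475.0, -30.0, 120.0), (384, 475.0, -35.0, 119.0), (387, 477.0, -29.0, 241.0), (390, 477.0, -33.0, 240.0), (393, 477.0, -38.0, 235.0), (396, 476.0, -43.0, 232.0), (399, 476.0, -49.0, 214.0), (402, 477.0, -49.0, 254.0), (405, 477.0, -53.0, 257.0), (408, 477.0, -53.0, 287.0), (411, 477.0, -53.0, 316.0)]
```

View pics/w2.png

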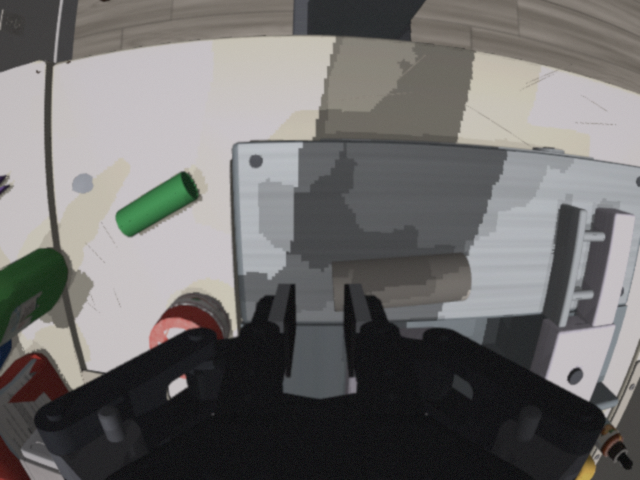

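```bash
cat >> h.py <<'E'
def wcloud(p):
    K=p["intrinsics"]; v,u=np.mgrid[0:480,0:640]; z=p["range_z"]
    a=(u-K[0,2])/K[0,0]; b=(v-K[1,2])/K[1,1]; r=np.hypot(a,b)+1e-9; t=np.tan(r)*z/r
    c=np.stack([a*t,b*t,z],-1).reshape(-1,3)
    w=R.from_rotvec(np.ravel(p["rvec"])).inv().apply(c-np.ravel(p["tvec"])).reshape(480,640,3); w[z<=0]=np.nan; return w
E
python3 - <<'E'
from h import *
p=camera("wrist"); w=wcloud(p); 
print("cam at",-R.from_rotvec(np.ravel(p["rvec"])).inv().apply(np.ravel(p["tvec"])))
for v in (265,275,282,287,292,300,315,330):
    print(v,[(u,*np.round(w[v,u]*1000).tolist()) for u in (275,290,320,338,347,352,358,364,372,385,420)])
E
```

```text
cam at [ 0.42102743 -0.09140996  0.28485148]
265 [(275, 484.0, -114.0, 99.0), (290, 483.0, -106.0, 100.0), (320, 483.0, -90.0, 100.0), (338, 478.0, -81.0, 115.0), (347, 477.0, -77.0, 116.0), (352, 477.0, -74.0, 115.0), (358, 477.0, -72.0, 118.0), (364, 477.0, -69.0, 118.0), (372, 476.0, -65.0, 118.0), (385, 476.0, -59.0, 119.0), (420, 475.0, -42.0, 120.0)]
275 [(275, 489.0, -113.0, 100.0), (290, 489.0, -106.0, 100.0), (320, 488.0, -90.0, 100.0), (338, 481.0, -81.0, 121.0), (347, 481.0, -77.0, 120.0), (352, 480.0, -75.0, 122.0), (358, 480.0, -72.0, 122.0), (364, 480.0, -69.0, 122.0), (372, 479.0, -66.0, 123.0), (385, 480.0, -59.0, 123.0), (420, 479.0, -42.0, 123.0)]
282 [(275, 493.0, -114.0, 100.0), (290, 493.0, -106.0, 99.0), (320, 492.0, -90.0, 100.0), (338, 483.0, -81.0, 123.0), (347, 483.0, -77.0, 123.0), (352, 483.0, -75.0, 124.0), (358, 483.0, -72.0, 123.0), (364, 483.0, -69.0, 124.0), (372, 483.0, -66.0, 124.0), (385, 483.0, -59.0, 124.0), (420, 482.0, -43.0, 125.0)]
287 [(275, 496.0, -114.0, 100.0), (290, 475.0, -102.0, 150.0), (320, 495.0, -89.0, 100.0), (338, 485.0, -81.0, 1
[... 762 characters left out ...]
-70.0, 154.0), (385, 492.0, -58.0, 123.0), (420, 492.0, -41.0, 124.0)]
315 [(275, 475.0, -105.0, 175.0), (290, 476.0, -100.0, 173.0), (320, 512.0, -89.0, 100.0), (338, 512.0, -79.0, 100.0), (347, 481.0, -80.0, 163.0), (352, 475.0, -80.0, 175.0), (358, 475.0, -78.0, 175.0), (364, 475.0, -76.0, 175.0), (372, 479.0, -72.0, 167.0), (385, 478.0, -67.0, 168.0), (420, 512.0, -32.0, 100.0)]
330 [(275, 475.0, -104.0, 186.0), (290, 482.0, -100.0, 173.0), (320, 521.0, -89.0, 100.0), (338, 521.0, -79.0, 100.0), (347, 486.0, -80.0, 165.0), (352, 478.0, -80.0, 180.0), (358, 478.0, -78.0, 180.0), (364, 474.0, -77.0, 187.0), (372, 474.0, -75.0, 187.0), (385, 473.0, -71.0, 189.0), (420, 518.0, -33.0, 106.0)]
```

```bash
python3 - <<'E'
from h import *
print(globals().get("grip_point_offset"))
p=camera("side"); a=p["pixels"][190:340,240:440,::-1]; cv2.imwrite("pics/s1.png",cv2.resize(a,None,fx=4,fy=4,interpolation=cv2.INTER_CUBIC))
E
python3 s.py
```

```text
0.0187
5.825 [ 0.4878 -0.0892  0.1092] y-axis [-2.070e-02  9.998e-01 -1.000e-04] q [-0.18  0.29 -0.17  1.11 -0.   -0.2 ] [0.14 0.29 0.17] 0.019909034548086353
```

View pics/s1.png

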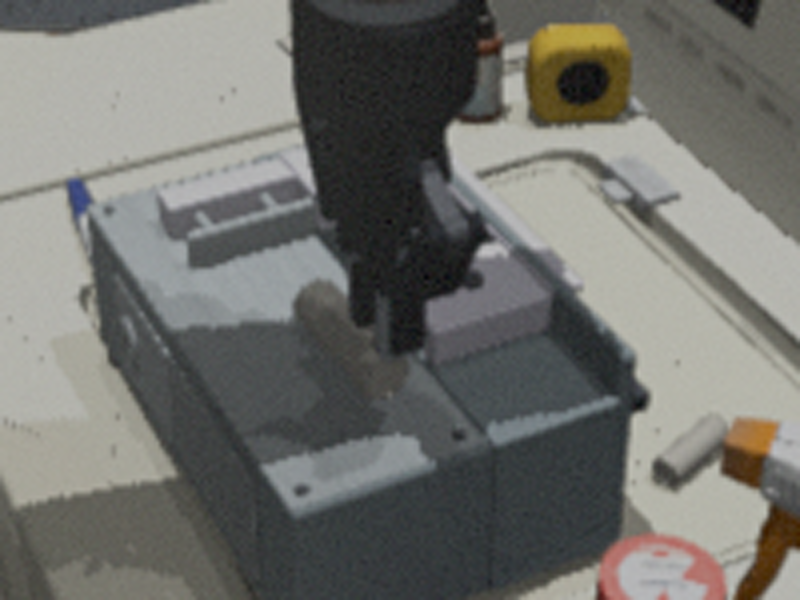

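```bash
python3 - <<'E'
from h import *
p=camera("side"); w=cloud(p)
for v in (262,266,270,273,275,277,279): print(v,[(u,*np.round(w[v,u]*1000).tolist()) for u in (328,331,334,337,340,343)])
E
```

```text
262 [(328, 477.0, -79.0, 166.0), (331, 483.0, -79.0, 164.0), (334, 477.0, -104.0, 183.0), (337, 479.0, -111.0, 187.0), (340, 477.0, -127.0, 198.0), (343, 477.0, -138.0, 205.0)]
266 [(328, 478.0, -77.0, 156.0), (331, 483.0, -79.0, 155.0), (334, 478.0, -102.0, 172.0), (337, 482.0, -105.0, 173.0), (340, 477.0, -127.0, 190.0), (343, 491.0, -110.0, 174.0)]
270 [(328, 477.0, -80.0, 149.0), (331, 483.0, -79.0, 146.0), (334, 478.0, -101.0, 163.0), (337, 482.0, -106.0, 165.0), (340, 485.0, -110.0, 167.0), (343, 491.0, -111.0, 166.0)]
273 [(328, 486.0, -60.0, 125.0), (331, 491.0, -62.0, 125.0), (334, 478.0, -103.0, 158.0), (337, 482.0, -104.0, 158.0), (340, 484.0, -114.0, 164.0), (343, 491.0, -110.0, 158.0)]
275 [(328, 484.0, -63.0, 123.0), (331, 488.0, -67.0, 124.0), (334, 477.0, -103.0, 154.0), (337, 483.0, -104.0, 153.0), (340, 485.0, -111.0, 157.0), (343, 491.0, -111.0, 155.0)]
277 [(328, 482.0, -67.0, 122.0), (331, 486.0, -72.0, 124.0), (334, 478.0, -102.0, 148.0), (337, 482.0, -105.0, 149.0), (340, 485.0, -111.0, 153.0), (343, 491.0, -110.0, 150.0)]
279 [(328, 482.0, -68.0, 118.0), (331, 483.0, -78.0, 125.0), (334, 488.0, -81.0, 126.0), (337, 482.0, -105.0, 145.0), (340, 500.0, -80.0, 120.0), (343, 517.0, -60.0, 100.0)]
```

The side and wrist depths agree: the fingertips are at z≈0.149, about 40 mm above the reported TCP. So they passed over the roll and it hasn't moved (left end still at y≈-0.016). I'll go back right and lower by the measured difference.

arm_command([
  [0,-1,0],
  [0,-2.2,0],
  [0,-3.2,0],
  [0,-3.2,0.5],
  [0,-3.2,1.2],
], spin=[0,0,0,0,0])

```text
clock: 6.5
eef_pos: [0.4883, -0.1213, 0.0968]
tool_rot: [-0.01, 1.0, 0.0, 0.0]
ft_force: [-0.8, -0.6, -0.6]
grip_width: 0.0198
grasp_force: 0.0
```

arm_command([
  [0,0,0.6],
  [0,0,1.2],
  [0,0,1.8],
  [0,0,2.3],
  [0,0,2.5],
], spin=[0,0,0,0,0])

```text
clock: 7.12
eef_pos: [0.4882, -0.121, 0.0718]
tool_rot: [-0.01, 1.0, 0.0, -0.0]
ft_force: [-0.3, 0.4, 0.1]
grip_width: 0.02
grasp_force: 0.0
```

```bash
python3 s.py; cat > tip.py <<'E'
from h import *
p=camera("wrist"); w=wcloud(p); o=get_obs()
q=w-o["eef_pos"]; m=np.zeros((480,640),bool); m[255:330,250:390]=1
# finger front face: within 3 mm in x of TCP x-12
f=m&(abs(q[...,0]+.012)<.005)&(w[...,2]>.103)&(abs(q[...,1])<.03)
for nm,s in (("L",q[...,1]>0),("R",q[...,1]<0)):
    k=f&s; 
    if k.any(): print(nm,"zmin",np.percentile(w[k][:,2],[0,2,10]).round(4),"y at tip",np.percentile(w[k&(w[...,2]<np.nanmin(w[...,2][k])+.015)][:,1],[1,99]).round(4))
P=w[(w[...,2]>.110)&(w[...,2]<.13)&(w[...,0]>.44)&(w[...,0]<.512)&(w[...,1]<.035)&(w[...,1]>-.09)]
print("roll",rect(P[:,:2]))
E
python3 tip.py
```

```text
7.125 [ 0.4882 -0.121   0.0718] y-axis [-2.080e-02  9.998e-01  1.000e-04] q [-0.24  0.34 -0.21  1.03 -0.   -0.26] [-0.26  0.39  0.06] 0.02003008167862812
L zmin [0.106  0.1104 0.1148] y at tip [-0.1123 -0.0992]
R zmin [0.1061 0.1106 0.1151] y at tip [-0.1456 -0.1321]
roll (((485.11480712890625, -49.1855354309082), (23.67962646484375, 69.1099624633789), 5.391180038452148), [[470.1000061035156, -15.899999618530273], [476.6000061035156, -84.69999694824219], [500.1000061035156, -82.5], [493.70001220703125, -13.699999809265137]])
```

arm_command([
  [0,0.3,0.1],
  [0,0.6,0.1],
  [0,1.0,0.1],
  [0,1.3,0.1],
  [0,1.6,0.1],
], spin=[0,0,0,0,0])

```text
clock: 7.8
eef_pos: [0.4881, -0.1051, 0.0713]
tool_rot: [-0.01, 1.0, -0.0, 0.0]
ft_force: [-0.1, -1.1, -0.6]
grip_width: 0.0204
grasp_force: 0.5
```

arm_command([
  [0,0.3,0],
  [0,0.6,0],
  [0,0.9,0],
  [0,1.2,0],
  [0,1.5,0],
], spin=[0,0,0,0,0])

```text
clock: 8.43
eef_pos: [0.4878, -0.0901, 0.0713]
tool_rot: [-0.01, 1.0, -0.0, 0.0]
ft_force: [-0.1, -0.3, 0.8]
grip_width: 0.0198
grasp_force: 0.7
```

```bash
python3 s.py; python3 tip.py
```

```text
8.425 [ 0.4878 -0.0901  0.0713] y-axis [-2.060e-02  9.998e-01 -1.000e-04] q [-0.18  0.33 -0.23  1.02 -0.   -0.2 ] [-0.11 -0.26  0.84] 0.019807516852440647
L zmin [0.1046 0.1095 0.1137] y at tip [-0.0813 -0.0639]
R zmin [0.1057 0.11   0.1144] y at tip [-0.1146 -0.1011]
roll (((486.4245300292969, -40.129940032958984), (82.92451477050781, 23.375707626342773), 89.09297943115234), [[474.1000061035156, -81.4000015258789], [497.5, -81.80000305175781], [498.79998779296875, 1.100000023841858], [475.3999938964844, 1.5]])
```

arm_command([
  [0,0.4,0],
  [0,0.8,0],
  [0,1.2,0],
  [0,1.6,0],
  [0,2.0,0],
], spin=[0,0,0,0,0])

```text
clock: 9.1
eef_pos: [0.4873, -0.0699, 0.0712]
tool_rot: [-0.01, 1.0, -0.0, 0.0]
ft_force: [-0.5, -0.9, 0.7]
grip_width: 0.0202
grasp_force: 0.7
```

arm_command([
  [0,0.4,0],
  [0,0.8,0],
  [0,1.2,0],
  [0,1.6,0],
  [0,2.0,0],
], spin=[0,0,0,0,0])

```text
clock: 9.72
eef_pos: [0.4869, -0.0499, 0.0712]
tool_rot: [-0.01, 1.0, -0.0, -0.0]
ft_force: [0.4, -1.2, 0.3]
grip_width: 0.0202
grasp_force: 0.7
```

```bash
python3 s.py; python3 tip.py; python3 - <<'E'
from h import *
p=camera("wrist"); w=wcloud(p); save(p,"w3.png")
# roll left end / guide face, above ledge z .108-.13, x band
for x0 in (.470,.478,.486,.494):
    k=(abs(w[...,0]-x0)<.003)&(w[...,2]>.109)&(w[...,2]<.13)&(w[...,1]>0.0)&(w[...,1]<.08)
    y=np.sort(w[k][:,1]); g=np.diff(y); i=np.argsort(g)[-2:]; print(x0,[(round(y[j],4),round(y[j+1],4)) for j in i])
E
```

```text
9.725 [ 0.4869 -0.0499  0.0712] y-axis [-2.070e-02  9.998e-01 -1.000e-04] q [-0.1   0.32 -0.24  1.01 -0.   -0.12] [ 0.45 -1.2   0.29] 0.020153507724085057
L zmin [0.1045 0.1096 0.1135] y at tip [-0.0412 -0.0239]
R zmin [0.1061 0.1099 0.1142] y at tip [-0.0745 -0.0609]
roll (((485.3759460449219, -19.998424530029297), (110.11284637451172, 23.904617309570312), 89.26990509033203), [[472.70001220703125, -74.9000015258789], [496.6000061035156, -75.19999694824219], [498.0, 34.900001525878906], [474.1000061035156, 35.20000076293945]])
0.47 [(np.float64(0.0548), np.float64(0.0553)), (np.float64(0.0555), np.float64(0.077))]
0.478 [(np.float64(0.0412), np.float64(0.0479)), (np.float64(0.055), np.float64(0.0766))]
0.486 [(np.float64(0.0419), np.float64(0.048)), (np.float64(0.0555), np.float64(0.0774))]
0.494 [(np.float64(0.0558), np.float64(0.0609)), (np.float64(0.0414), np.float64(0.0482))]
```

arm_command([
  [0,0.15,0],
  [0,0.3,0],
  [0,0.4,0],
  [0,0.5,0],
  [0,0.6,0],
], spin=[0,0,0,0,0])

```text
clock: 10.45
eef_pos: [0.4867, -0.0441, 0.0711]
tool_rot: [-0.01, 1.0, 0.0, -0.0]
ft_force: [-0.5, -0.7, 0.8]
grip_width: 0.0202
grasp_force: 0.3
```

arm_command([
  [0,0.05,0],
  [0,0.1,0],
  [0,0.1,0],
  [0,0.1,0],
  [0,0.1,0],
], spin=[0,0,0,0,0])

```text
clock: 11.08
eef_pos: [0.4868, -0.0431, 0.0712]
tool_rot: [-0.01, 1.0, 0.0, 0.0]
ft_force: [-0.9, 0.8, -0.5]
grip_width: 0.0198
grasp_force: 0.0
```

arm_command([
  [0,0.05,0],
  [0,0.1,0],
  [0,0.1,0],
  [0,0.1,0],
  [0,0.1,0],
], spin=[0,0,0,0,0])

```text
clock: 11.7
eef_pos: [0.4868, -0.0422, 0.0713]
tool_rot: [-0.01, 1.0, -0.0, 0.0]
ft_force: [-0.3, -1.3, 0.4]
grip_width: 0.0201
grasp_force: 0.4
```

arm_command([
  [0,0.05,0],
  [0,0.1,0],
  [0,0.1,0],
  [0,0.1,0],
  [0,0.1,0],
], spin=[0,0,0,0,0])

```text
clock: 12.32
eef_pos: [0.4867, -0.0413, 0.0712]
tool_rot: [-0.01, 1.0, -0.0, 0.0]
ft_force: [0.8, -1.2, 0.7]
grip_width: 0.0196
grasp_force: 0.9
```

arm_command([
  [0,0.05,0],
  [0,0.1,0],
  [0,0.1,0],
  [0,0.1,0],
  [0,0.1,0],
], spin=[0,0,0,0,0])

```text
clock: 12.95
eef_pos: [0.4868, -0.0405, 0.0713]
tool_rot: [-0.01, 1.0, -0.0, 0.0]
ft_force: [1.4, -5.4, 0.0]
grip_width: 0.0203
grasp_force: 2.5
```

```bash
cat > gap.py <<'E'
from h import *
p=camera("wrist"); w=wcloud(p)
for x0 in (.470,.478,.486,.494,.502):
    k=(abs(w[...,0]-x0)<.003)&(w[...,2]>.109)&(w[...,2]<.13)&(w[...,1]>0.0)&(w[...,1]<.065)
    y=np.sort(w[k][:,1])
    if len(y)<3: continue
    g=np.diff(y); i=np.argsort(g)[-2:]; print(x0,len(y),[(round(y[j],4),round(y[j+1],4)) for j in i])
k=(abs(w[...,1]-.03)<.01)&(w[...,2]>.109)&(w[...,2]<.13)&(w[...,0]<.513); print("roll x range at y=.03",np.percentile(w[k][:,0],[1,99]))
k=(abs(w[...,1]-.0)<.01)&(w[...,2]>.109)&(w[...,2]<.13)&(w[...,0]<.513); print("roll x range at y=0",np.percentile(w[k][:,0],[1,99]))
E
python3 s.py;python3 gap.py
```

```text
12.95 [ 0.4868 -0.0405  0.0713] y-axis [-2.040e-02  9.998e-01 -6.000e-04] q [-0.08  0.31 -0.24  1.01 -0.   -0.1 ] [ 1.35 -5.37  0.02] 0.020320318965525296
0.47 346 [(np.float64(0.0555), np.float64(0.0558)), (np.float64(0.0547), np.float64(0.055))]
0.478 2781 [(np.float64(0.0546), np.float64(0.0549)), (np.float64(0.0554), np.float64(0.0558))]
0.486 1392 [(np.float64(0.0562), np.float64(0.0567)), (np.float64(0.0501), np.float64(0.0512))]
0.494 549 [(np.float64(0.0195), np.float64(0.0202)), (np.float64(0.0559), np.float64(0.0611))]
0.502 234 [(np.float64(0.0627), np.float64(0.0643)), (np.float64(0.0564), np.float64(0.0617))]
roll x range at y=.03 [0.47481601 0.49626832]
roll x range at y=0 [0.47522156 0.48930487]
```

The force jumped to 5.4 N, so the roll is against the guide. I'll back off gently and go round behind the roll.

arm_command([
  [0,-0.1,0],
  [0,-0.2,0],
  [0,-0.4,0],
  [0,-0.9,0],
  [0,-1.5,0],
], spin=[0,0,0,0,0])

```text
clock: 13.62
eef_pos: [0.4869, -0.0552, 0.0711]
tool_rot: [-0.011, 1.0, 0.0, -0.0]
ft_force: [0.1, -0.4, 0.3]
grip_width: 0.0198
grasp_force: 0.0
```

arm_command([
  [0.8,0,0],
  [1.8,0,0],
  [2.8,0,0],
  [3.8,0,0],
  [4.3,0,0],
], spin=[0,0,0,0,0])

```text
clock: 14.25
eef_pos: [0.4431, -0.056, 0.0713]
tool_rot: [-0.01, 1.0, 0.0, -0.0]
ft_force: [-0.0, 0.4, -0.9]
grip_width: 0.0195
grasp_force: 0.0
```

arm_command([
  [0,1,0],
  [0,2.5,0],
  [0,4.5,0],
  [0,6.2,0],
  [0,7.2,0],
], spin=[0,0,0,0,0])

```text
clock: 14.88
eef_pos: [0.4427, 0.0176, 0.0712]
tool_rot: [-0.011, 1.0, 0.0, 0.0]
ft_force: [0.2, -1.0, 0.1]
grip_width: 0.0201
grasp_force: 0.0
```

```bash
python3 s.py; python3 gap.py; python3 - <<'E'
from h import *
p=camera("wrist"); save(p,"w4.png"); w=wcloud(p)
P=w[(w[...,2]>.112)&(w[...,2]<.13)&(w[...,0]>.465)&(w[...,0]<.512)&(w[...,1]<.046)&(w[...,1]>-.03)]
print("roll",rect(P[:,:2]))
E
```

```text
14.875 [0.4427 0.0176 0.0712] y-axis [-2.260e-02  9.997e-01  2.000e-04] q [ 0.04  0.23 -0.36  0.98  0.    0.02] [ 0.2  -1.04  0.06] 0.020070359308491086
0.478 1162 [(np.float64(0.0185), np.float64(0.0189)), (np.float64(0.0181), np.float64(0.0184))]
roll x range at y=.03 [0.42926878 0.4777282 ]
roll x range at y=0 [0.42984337 0.47745969]
roll (((476.5537414550781, 17.74479866027832), (4.486807346343994, 31.66632843017578), 0.2955341637134552), [[474.20001220703125, 33.599998474121094], [474.3999938964844, 1.899999976158142], [478.8999938964844, 1.899999976158142], [478.70001220703125, 33.599998474121094]])
```

View pics/w4.png

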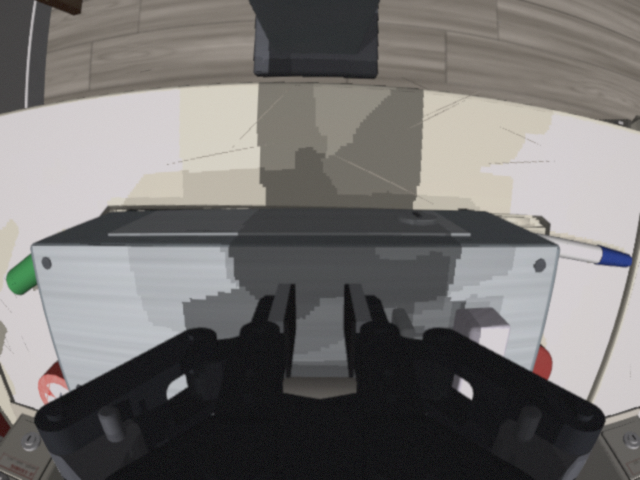

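The wrist picture shows the roll at (320,385) ahead of both fingers and square to them. The guide block is clear at (480,330). Now I push it away.

arm_command([
  [-0.4,-0.1,0],
  [-0.9,-0.1,0],
  [-1.4,-0.1,0],
  [-1.7,-0.1,0],
  [-2.0,-0.1,0],
], spin=[0,0,0,0,0])

```text
clock: 15.6
eef_pos: [0.4627, 0.0152, 0.0711]
tool_rot: [-0.01, 1.0, -0.0, -0.0]
ft_force: [0.7, 0.2, -0.3]
grip_width: 0.0199
grasp_force: 0.0
```

arm_command([
  [-0.2,0,0],
  [-0.4,0,0],
  [-0.6,0,0],
  [-0.8,0,0],
  [-1.0,0,0],
], spin=[0,0,0,0,0])

```text
clock: 16.23
eef_pos: [0.4725, 0.0155, 0.0711]
tool_rot: [-0.01, 1.0, -0.0, -0.0]
ft_force: [-1.0, -0.4, 0.0]
grip_width: 0.0198
grasp_force: 0.5
```

arm_command([
  [-0.1,0,0],
  [-0.2,0,0],
  [-0.3,0,0],
  [-0.4,0,0],
  [-0.5,0,0],
], spin=[0,0,0,0,0])

```text
clock: 16.85
eef_pos: [0.4776, 0.0157, 0.0712]
tool_rot: [-0.01, 1.0, 0.0, 0.0]
ft_force: [-0.4, -0.2, 0.2]
grip_width: 0.0201
grasp_force: 0.3
```

arm_command([
  [-0.1,0,0],
  [-0.2,0,0],
  [-0.3,0,0],
  [-0.4,0,0],
  [-0.5,0,0],
], spin=[0,0,0,0,0])

```text
clock: 17.48
eef_pos: [0.4826, 0.0158, 0.0712]
tool_rot: [-0.01, 1.0, 0.0, -0.0]
ft_force: [-1.0, -0.1, -0.2]
grip_width: 0.0202
grasp_force: 0.3
```

arm_command([
  [-0.1,0,0],
  [-0.2,0,0],
  [-0.3,0,0],
  [-0.4,0,0],
  [-0.5,0,0],
], spin=[0,0,0,0,0])

```text
clock: 18.1
eef_pos: [0.4876, 0.0159, 0.0712]
tool_rot: [-0.01, 1.0, -0.0, -0.0]
ft_force: [-1.3, 0.3, 0.2]
grip_width: 0.0202
grasp_force: 0.4
```

arm_command([
  [-0.1,0,0],
  [-0.2,0,0],
  [-0.3,0,0],
  [-0.4,0,0],
  [-0.5,0,0],
], spin=[0,0,0,0,0])

```text
clock: 18.73
eef_pos: [0.4926, 0.016, 0.0713]
tool_rot: [-0.01, 1.0, 0.0, 0.0]
ft_force: [-1.4, -0.7, 1.1]
grip_width: 0.0201
grasp_force: 0.6
```

Force stays around 1 N, so the roll is through the gate mouth. I'll keep going in small steps.

arm_command([
  [-0.1,0,0],
  [-0.2,0,0],
  [-0.3,0,0],
  [-0.4,0,0],
  [-0.5,0,0],
], spin=[0,0,0,0,0])

```text
clock: 19.35
eef_pos: [0.498, 0.0161, 0.0712]
tool_rot: [-0.01, 1.0, 0.0, 0.0]
ft_force: [0.5, -0.6, 0.8]
grip_width: 0.0199
grasp_force: 0.0
```

arm_command([
  [-0.1,0,0],
  [-0.2,0,0],
  [-0.3,0,0],
  [-0.4,0,0],
  [-0.5,0,0],
], spin=[0,0,0,0,0])

```text
clock: 19.98
eef_pos: [0.5026, 0.0162, 0.0712]
tool_rot: [-0.01, 1.0, -0.0, -0.0]
ft_force: [-0.3, 0.3, -0.3]
grip_width: 0.0202
grasp_force: 0.0
```

```bash
python3 s.py; python3 - <<'E'
from h import *
p=camera("side"); w=cloud(p); save(p,"s5.png")
p=camera("wrist"); save(p,"w5.png"); w2=wcloud(p)
for w in (w,w2):
    k=(w[...,0]>.515)&(w[...,0]<.59)&(w[...,1]>-.02)&(w[...,1]<.05)&(w[...,2]<.13)
    print(k.sum(),np.percentile(w[k][:,2],[5,50,95]) if k.any() else "")
E
```

```text
19.975 [0.5026 0.0162 0.0712] y-axis [-0.0207  0.9998 -0.    ] q [ 0.03  0.34 -0.21  1.02 -0.    0.01] [-0.35  0.29 -0.29] 0.02021588952605932
309 [0.04539637 0.11021041 0.12667949]
3919 [0.01965536 0.04407597 0.06209989]
```

arm_command([
  [1,0,0],
  [2,0,-1],
  [3,0,-4],
  [4,0,-8],
  [5,0,-10],
], spin=[0,0,0,0,0])

```text
clock: 20.7
eef_pos: [0.4526, 0.0151, 0.1741]
tool_rot: [-0.01, 1.0, 0.0, 0.002]
ft_force: [-0.0, 0.5, 0.6]
grip_width: 0.0198
grasp_force: 0.0
```

arm_command([
  [2,0,0],
  [5,0,0],
  [8,0,0],
  [10,0,0],
  [10,0,0],
], spin=[0,0,0,0,0])

```text
clock: 21.32
eef_pos: [0.3511, 0.013, 0.1718]
tool_rot: [-0.01, 1.0, 0.0, 0.0]
ft_force: [0.4, 0.2, -0.2]
grip_width: 0.0201
grasp_force: 0.0
```

```bash
python3 s.py; python3 look.py t6; python3 - <<'E'
from h import *
p=camera("top"); w=cloud(p)
k=(w[...,0]>.52)&(w[...,0]<.585)&(w[...,1]>-.018)&(w[...,1]<.05)&(w[...,2]<.1)&(w[...,2]>.03)
print(k.sum(),rect(w[k][:,:2]),np.percentile(w[k][:,2],[50,95]))
for t in ("washer_tin","button_pot","marker"):
    r=recognise(p,t)
    for q in r[:2]: print(t,q["centre"],np.round(ray_pt(p,q["centre"]),4))
E
```

```text
21.325 [0.3511 0.013  0.1718] y-axis [-0.0207  0.9998  0.    ] q [ 0.04 -0.04 -0.38  1.23 -0.    0.02] [ 0.39  0.21 -0.24] 0.02008765226433274
634 (((560.5786743164062, 15.98276138305664), (45.08399963378906, 68.50508117675781), 0.9050507545471191), [[537.5, 49.900001525878906], [538.5999755859375, -18.600000381469727], [583.7000122070312, -17.899999618530273], [582.5999755859375, 50.599998474121094]]) [0.04343131 0.08468136]
washer_tin [264.0, 223.2] [0.5518 0.1803 0.0235]
button_pot [463.7, 207.4] [ 0.5694 -0.1884  0.0502]
button_pot [243.4, 282.9] [0.4398 0.2232 0.0139]
marker [240.0, 282.1] [0.4415 0.2295 0.0145]
```

View pics/t6c.png

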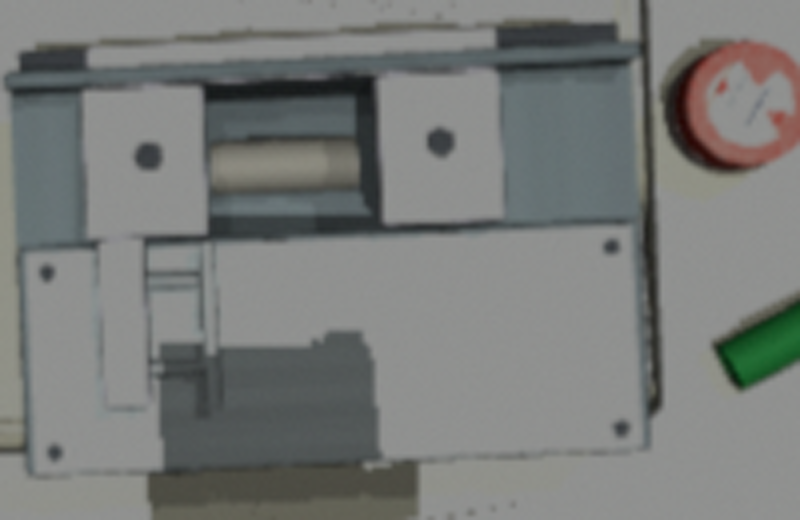

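The roll lies flat in the bin at crop (285,163), with its top at z≈0.044. The pot, tin and marker are where they stood.

```bash
python3 -c "
from workcell import *
print(job_done())"
```

```text
the job is handed in; nothing more can be done
None
```

The coin roll is in the bin: I slid it left to the guide (felt at about 5.4 N), then pushed it through the gate at about 1 N; the tin, pot and marker stayed in place, and the job is handed in.

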